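# Call the setter and point out the missing bolt hole

### The arm

A 6-joint arm with a two-finger parallel gripper is mounted at the origin on the work surface. World frame = base frame: x ahead of the robot, y to its left, z up, the work surface at z = 0. Lengths are in mm, angles in degrees, forces in N, time in s.
With the tool pointing down it reaches from about 350 to 850 mm from the base axis. Payload 8.1 kg.
Tool frame: the origin (TCP) lies midway between the tips of the shut fingers; the grasp point (between the pads) lies 19 mm behind it; z points along the fingers, y is the line along which they close (so a half turn about z gives the same grasp; the last joint's range is limited). The gripper opens to 85 mm and grips with 20 to 120 N. Pads are 22 mm wide; open, the fingers measure 114 mm over their backs; the gripper's body (76 mm by 85 mm) begins 54 mm behind the grasp point. The pads swing forward as they close: fully open they stand 13 mm farther back than shut.
Start: joints at [-72.674, 7.471, 85.268, -0, 87.261, -4.893], TCP at [226.912, -555.443, 231.292] pointing down, gripper open.
Joint ranges: [-169.43, 169.43], [-51.17, 129.36], [1.28, 143.12], [-76.62, 256.62], [0, 156.53], [-152.29, 152.29]. Speed limits (degrees/s): [136.94, 136.94, 159.86, 180, 180, 180].

### API

Orientations are given as [roll, pitch, yaw] about the fixed x, y, z axes, in that order (R = Rz(yaw) Ry(pitch) Rx(roll)).
In Python, from bench import r gives the robot as it stands. The module is installed in compiled form; this text tells all that it offers.
- The arm moves only by the tool jog_arm, never from a script. Its argument "rows" is a list of rows, each a list of 2 entries, a list of its own where there are three numbers: the shift along the tool's x, y, z in mm, then the turn, a rotation vector about the tool's x, y, z in rad. A call has 1 to 10 rows; each row is the pose to reach, as a shift and turn from the pose commanded when the call began, along the tool's axes at that moment; what a row does not reach only later rows make up. A row lasts 1/10 s, in which the tool goes at most 50 mm and 8.59 degrees, less where a joint would pass 70% of its speed; a pose out of reach is approached as far as the arm can. A call with a gripper value outside its range is refused whole. "grip" is the finger opening in mm, from 0 to 85.4, set as the call begins (left out, the last holds). The fingers move at their own pace and stop on an object; "force" is the grip in N (left out, the last holds). Time passes only in rows, so rows that repeat a pose let the fingers close. It gives the time, the measured TCP pose, the force, the opening and the grip force at its end, in the units of the state.
- r.sense(): the state, without advancing time (a new reading comes with each control period).
- r.snapshot(name): name is "side" or "top"; returns (picture, depth): 480x640x3 uint8, blue, green, red; 480x640 float32, mm along the optical axis (not along the pixel's ray), 0 where there is no reading.
- r.camera_params(name): a dict with "fx", "fy", "cx", "cy" (pixels), "dist_coeffs" ([k1, k2, p1, p2, k3] as OpenCV has them; the pictures are not rectified), "pose" (4x4, takes a point from camera to world coordinates). Camera axes: x right, y down, z forward; pixel columns grow to the right and rows downward; lengths in mm; the calibration is good to about 2 mm. A picture is of the moment at which its call begins. camera_params takes no time and is no camera call.
- r.hand_in(): hands the job in; it is judged then, once.
The state is a dict: "time": time; "joint_pos": joint angles; "qd": joint speeds; "joint_efforts": joint torques, N m; "tool_pos": TCP position; "tcp_rot": TCP orientation; "ft_force": force on the tool from outside, world axes, zero at the start; "wrist_torque": the same for the moment, N m; "finger_gap": finger opening in mm; "grip_force": force on a finger pad.
Only numpy, scipy, OpenCV 4.12 (cv2) and the standard library are available. Lean on these libraries where they do the work, as an engineer would, in place of code of your own. Each camera call takes 0.05 s, during which the arm holds its last target. There are 200 camera calls.

### The job

One of the three square bearing housings on the bench was drilled with only three of its four corner bolt holes. Call the setter by pressing the large mushroom button of the call box right down and letting it go, then show the fault: bring the fingertips straight above the corner where the hole is missing, about 2 cm clear of the flange, hold them there for two seconds and finish while still pointing. Do not touch any housing, do not press the small cancel button, and leave everything else on the bench where it stands.

Things in the scene. Friction and masses are not known exactly. Their poses are not given: they have to be found in the camera images.
- housing_short: bare aluminium square-flange bearing housing, loose and flat on the bench: flange 116 x 116 x 13 mm, corners rounded; 84 mm boss with a 64 mm bore in the middle, top 31 mm above the bench; only THREE 15 mm bolt holes, the corner at x, y = (+44, +44) mm being plain undrilled metal. Origin: centre of underside; z up, x, y along the flange edges.
- blank_corner (a point): the spot on the upper face of the faulty housing's flange, 13 mm above the bench, where the fourth bolt hole should be; 62 mm from the housing's centre and 20 mm clear of the boss. Axes as the housing's, z up.
- housing_full1: bare aluminium square-flange bearing housing, loose and flat on the bench: flange 116 x 116 x 13 mm, corners rounded; 84 mm boss with a 64 mm bore in the middle, top 31 mm above the bench; all four 15 mm bolt holes, at (+-44, +-44) mm. Origin: centre of underside; z up, x, y along the flange edges.
- housing_full2: bare aluminium square-flange bearing housing, loose and flat on the bench: flange 116 x 116 x 13 mm, corners rounded; 84 mm boss with a 64 mm bore in the middle, top 31 mm above the bench; all four 15 mm bolt holes, at (+-44, +-44) mm. Origin: centre of underside; z up, x, y along the flange edges.
- call_box: cordless call box fixed on the bench at the left or right of the housings, grey plastic with a white cover, 112 x 68 mm, 52 mm high, with two black buttons on top on steel collars. Origin: centre of its underside; x along its long side, towards the mushroom button.
- call_top (a point): centre of the top of the large mushroom call button (37 mm diameter), 80 mm above the bench, 26 mm from the box's centre along the box's +x. Moves down with the button.
- call (a joint): travel of the call button, m: 0 released, 0.006 fully down (counts as pressed from 0.0045). Pressed straight down; it springs back by itself. It starts to give at 1.5 N and is fully down at 5 N.
- cancel_top (a point): centre of the top of the small cancel button (21 mm diameter, 1 mm proud of its collar), 59 mm above the bench, 26 mm from the box's centre along the box's -x. Not to be pressed.
- cancel (a joint): travel of the cancel button, m: 0 released, 0.004 fully down.
- tool_holder: steel taper tool holder with a collet nut, standing nose down and loose on the bench on the other side from the call box, 46 mm diameter, 132 mm high. Origin: centre of its underside.
- v_block: steel V-block, 60 x 48 mm, 40 mm high, loose on the bench beyond the housings, V along its x. Origin: centre of its underside.
- oil_bottle: white plastic oil bottle with a black cap, 40 mm diameter, 90 mm high, standing loose on the bench beyond the housings. Origin: centre of its underside.
Mind the look-alikes: they are no part of the job. There is more than one size of the call_box; the job needs the middle-sized. What is shaped like the v_block but orange or turquoise is not meant.

How it is judged:
By the outcome, as a careful person would: the job done as asked, in the order asked, and still so for the second after the job is handed in, with the robot touching nothing.
It also fails if it takes over 48 s, if anything falls off the work surface, if the arm or the gripper's body presses on something with over 40 N, if the wrist force passes 120 N, or if a joint passes its speed limit or range.

## Working session

There is one attempt and no reset: what is moved stays moved. The work goes in short steps, Python scripts to look and compute and a tool call to move; the robot and the scene stay as the last step left them, time stands still between calls to the robot, and variables do not carry over. Pictures are saved under pics/ and viewed, at most 10 in all, crops included, and the job is handed in when it is done.

Besides the shell and the picture viewer there is one more tool, called after "Request:" in YAML: its name, and indented under it one key for each argument. jog_arm: Moves the arm, as the interface text tells. Its arguments: {"type":"object","properties":{"rows":{"type":"array"},"grip":{"type":"number"},"force":{"type":"number"}},"required":["rows"]}

```bash
mkdir -p pics; python3 - <<'E'
from bench import r
import cv2,numpy as np,pickle
D={}
for n in("top","side"):
    p,d=r.snapshot(n); D[n]=(p,d,r.camera_params(n)); cv2.imwrite(f"pics/{n}.png",p)
    print(n,D[n][2])
pickle.dump(D,open("d.pkl","wb"))
s=r.sense();print(s)
E
```

```text
top {'fx': 577.8759411719052, 'fy': 577.8759411719052, 'cx': 314.77207214078805, 'cy': 239.099470237164, 'dist_coeffs': array([-0.08396343,  0.        ,  0.        ,  0.        ,  0.        ]), 'pose': array([[ 2.00127539e-02, -9.90208834e-01,  1.38151927e-01,
         3.89020051e+02],
       [-9.99785955e-01, -1.90952834e-02,  7.96334906e-03,
        -6.12037226e+01],
       [-5.24732840e-03, -1.38281725e-01, -9.90379034e-01,
         1.34818302e+03],
       [ 0.00000000e+00,  0.00000000e+00,  0.00000000e+00,
         1.00000000e+00]])}
side {'fx': 576.2845792068192, 'fy': 576.2845792068192, 'cx': 319.088273090133, 'cy': 234.57768996755019, 'dist_coeffs': array([-0.13158513,  0.        ,  0.        ,  0.        ,  0.        ]), 'pose': array([[-9.50962757e-01, -1.98397638e-01,  2.37293515e-01,
         2.28213841e+02],
       [-3.09300528e-01,  6.05656546e-01, -7.33153007e-01,
         9.89254218e+02],
       [ 1.73745395e-03, -7.70596214e-01, -6.37321313e-01,
         1.00624213e+03],
       [ 0.00000000e+00,  0.00000000e+00,  0.00000000e+00,
         1.00000000e+00]])}
{'time': 0.1, 'joint_pos': array([-7.26738166e+01,  7.50895133e+00,  8.53230955e+01, -1.32376948e-03,
        8.72611286e+01, -4.89387811e+00]), 'qd': array([ 0.11708824, -0.08348111, -0.16386612,  0.03146389, -0.0053386 ,
        0.09748626]), 'joint_efforts': array([ 4.98167774e-04, -5.70952141e+01, -5.01942587e+01, -2.12096215e-04,
        8.15653388e-03,  1.09002183e-06]), 'tool_pos': array([ 226.75781779, -554.97268179,  230.36786654]), 'tcp_rot': array([-1.79907051e+02, -6.63150397e-03,  2.22201205e+01]), 'ft_force': array([ 0.06830526, -0.80042148, -0.43063686]), 'wrist_torque': array([-0.02758881,  0.03076861, -0.02133209]), 'grip_force': 0.0, 'finger_gap': 85.12169559760079}
```

View pics/top.png

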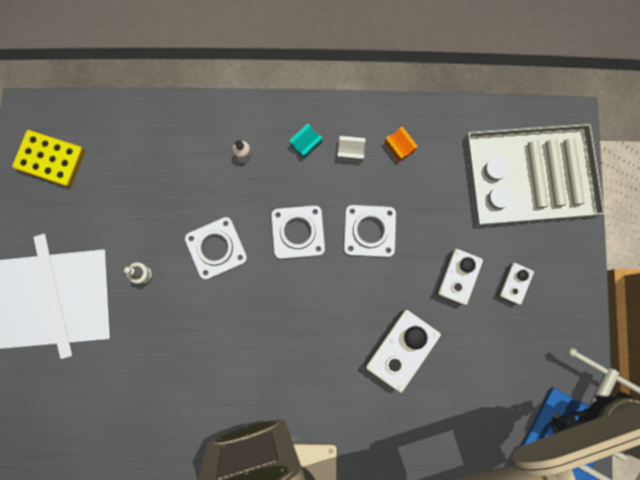

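View pics/side.png

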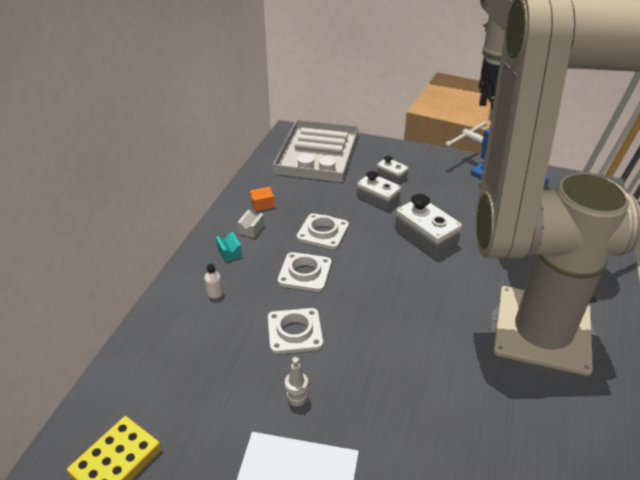

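The top view shows the housings at (215,248), (299,232) and (371,231). There are three call boxes, and the middle-sized one is at (460,277) with its mushroom at about (467,265). I'll enlarge the housings and that box.

```bash
python3 - <<'E'
import cv2,pickle,numpy as np
p=pickle.load(open("d.pkl","rb"))["top"][0]
a=cv2.resize(p[195:285,175:405],None,fx=3.45,fy=3.45,interpolation=cv2.INTER_CUBIC)[:310,:790]
b=cv2.resize(p[240:312,430:545],None,fx=4,fy=4,interpolation=cv2.INTER_CUBIC)
c=np.zeros((600,800,3),np.uint8);c[:a.shape[0],:a.shape[1]]=a;c[312:600,:460]=b
cv2.imwrite("pics/crop.png",c)
E
```

```text
(no output)
```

View pics/crop.png

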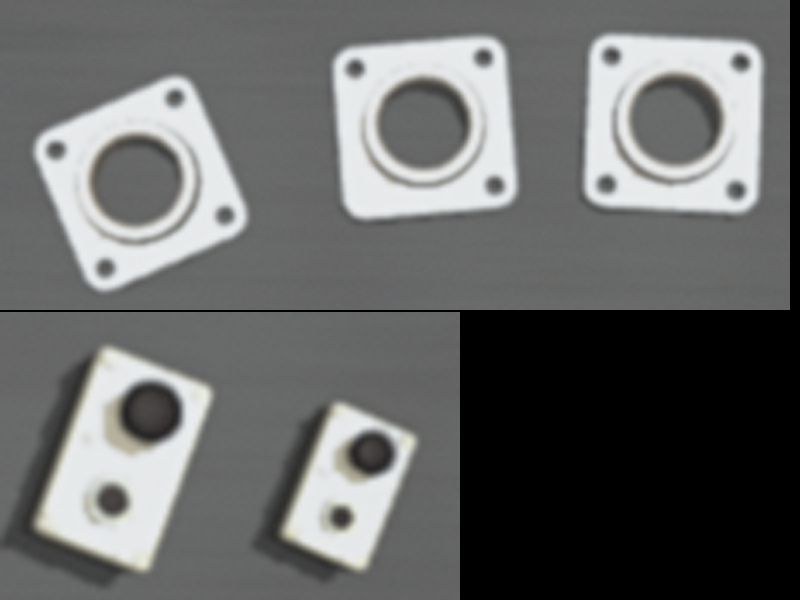

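The crop shows the middle housing has holes at crop pixels (355,68), (484,57) and (495,184). Its lower-left corner, around (366,195), is undrilled. The mushroom top is at crop pixel (151,411).

```bash
cat > h.py <<'E'
import numpy as np,cv2
from scipy.spatial.transform import Rotation as R
def pos(c,uv,z):
    K=np.array([[c["fx"],0,c["cx"]],[0,c["fy"],c["cy"]],[0,0,1]])
    q=cv2.undistortPoints(np.array([[uv]],float),K,c["dist_coeffs"])[0,0]
    T=c["pose"];v=T[:3,:3]@[*q,1];o=T[:3,3]
    return o+v*(z-o[2])/v[2]
def shift(s,target): return R.from_euler("xyz",s["tcp_rot"],degrees=True).inv().apply(np.array(target)-s["tool_pos"])
E
python3 - <<'E'
from h import *
import pickle
from bench import r
D=pickle.load(open("d.pkl","rb"));p,d,c=D["top"]
A=lambda x,y:((x+.5)/3.45+174.5,(y+.5)/3.45+194.5)
B=lambda x,y:((x+.5)/4+429.5,(y-312+.5)/4+239.5)
h=[pos(c,A(*q),13) for q in((355,68),(484,57),(495,184))]
print(h,[np.linalg.norm(h[i]-h[i+1]) for i in(0,1)]); bl=h[0]+h[2]-h[1];print("blank",bl)
m=pos(c,B(151,411),80);k=[pos(c,B(*q),52) for q in((105,347),(213,388),(150,572),(35,527))]
print("mush",m,"boxctr",np.mean(k,0),[np.linalg.norm(k[i]-k[i-1]) for i in range(4)])
ax=(k[0]+k[1]-k[2]-k[3]);ax/=np.linalg.norm(ax);print("mush from box",np.mean(k,0)+26*ax)
for q in [B(151,411)]:
    u,v=map(round,q);T=c["pose"];z=d[v,u];qq=pos(c,q,0)-T[:3,3];f=T[:3,2]@qq;print("depth world",T[:3,3]+qq*z/f)
c2=D["side"][2]
for n,q in(("mush",m),("blank",bl)):
    T=np.linalg.inv(c2["pose"]);K=np.array([[c2["fx"],0,c2["cx"]],[0,c2["fy"],c2["cy"]],[0,0,1]])
    print(n,"side px",cv2.projectPoints(q[None],cv2.Rodrigues(T[:3,:3])[0],T[:3,3],K,c2["dist_coeffs"])[0].ravel())
s=r.sense();print(s["time"],"shift to mush+50",shift(s,m+[0,0,50]),"blank",shift(s,bl))
S=D["side"][0];a=cv2.resize(S[165:205,350:410],None,fx=6,fy=6,interpolation=cv2.INTER_CUBIC)
b=cv2.resize(S[245:295,270:340],None,fx=6,fy=6,interpolation=cv2.INTER_CUBIC)
o=np.zeros((300,790,3),np.uint8);o[:240,:360]=a;o[:300,365:785]=b;cv2.imwrite("pics/sc.png",o)
E
```

```text
[array([632.25998561,  38.14055769,  13.        ]), array([641.52212033, -49.52406619,  13.        ]), array([554.55491907, -58.68540699,  13.        ])] [np.float64(88.15255764802167), np.float64(87.44840913402743)]
blank [545.29278435  28.97921689  13.        ]
mush [ 515.97502523 -389.75000098   80.        ] boxctr [ 491.90922345 -382.41493173   52.        ] [np.float64(110.29893089895079), np.float64(65.42152630942061), np.float64(110.89653084349693), np.float64(69.14342494967832)]
mush from box [ 516.22825532 -391.61192522   52.        ]
depth world [ 516.01663579 -389.85768479   79.58434235]
mush side px [371.16463558 173.11380238]
blank side px [316.54350835 283.85694525]
0.1 shift to mush+50 [330.20927832 -43.41786047 100.47665332] blank [ 515.68540599 -419.77403176  218.10882285]
```

View pics/sc.png

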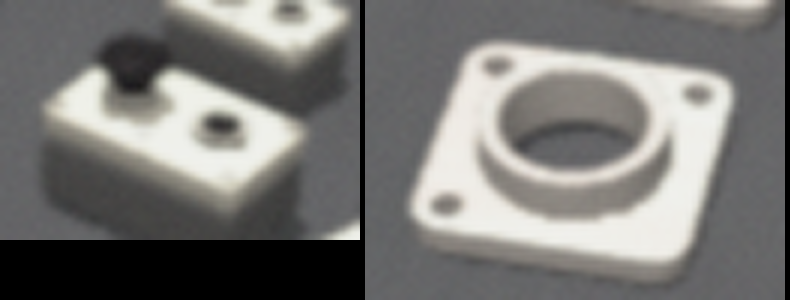

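The side view agrees with the projected points: the mushroom is at (371,173) and the undrilled corner at (316,284). First I'll move above the mushroom with the fingers shut.

Request:
jog_arm:
  rows:
    - [[40,-5,0],[0,0,0]]
    - [[80,-10,0],[0,0,0]]
    - [[120,-16,10],[0,0,0]]
    - [[160,-21,20],[0,0,0]]
    - [[200,-26,30],[0,0,0]]
    - [[240,-32,40],[0,0,0]]
    - [[280,-37,60],[0,0,0]]
    - [[310,-41,80],[0,0,0]]
    - [[330,-43.4,100],[0,0,0]]
    - [[330,-43.4,100],[0,0,0]]
  grip: 0

```text
time: 1.1
tool_pos: [516.1, -386.7, 126.6]
tcp_rot: [-179.6, 0.1, 22.4]
ft_force: [-1.4, 0.1, -0.7]
finger_gap: -0.1
grip_force: 0.0
```

Request:
jog_arm:
  rows:
    - [[0,0,0],[0,0,0]]
    - [[0,0,0],[0,0,0]]
    - [[0,0,0],[0,0,0]]
    - [[0,0,0],[0,0,0]]

```text
time: 1.5
tool_pos: [515.7, -391.6, 132.5]
tcp_rot: [179.9, -0.0, 22.1]
ft_force: [-0.7, 0.2, 0.3]
finger_gap: 0.2
grip_force: 0.0
```

```bash
python3 - <<'E'
from h import *
from bench import r
s=r.sense();print(s["time"],s["tool_pos"],s["tcp_rot"],s["ft_force"],s["finger_gap"],shift(s,[516,-389.9,80]))
p,d=r.snapshot("top");cv2.imwrite("pics/t2.png",cv2.resize(p[180:330,390:590],None,fx=4,fy=4))
E
```

```text
1.5 [ 515.74535068 -391.57783057  132.53378742] [ 1.79906309e+02 -4.04821562e-02  2.21456366e+01] [-0.73623463  0.17990935  0.26432335] 0.17294130722171172 [ 0.83122429 -1.54396433 52.53193336]
```

View pics/t2.png

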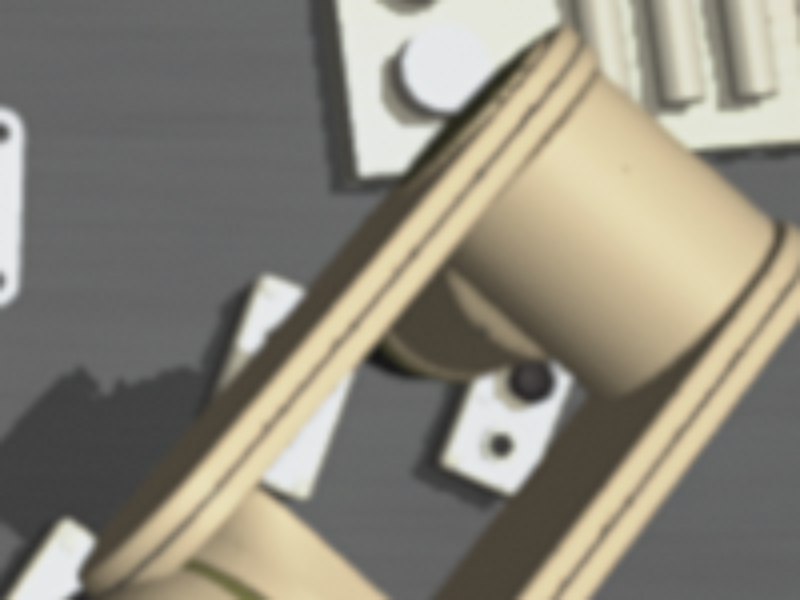

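The arm hides the middle call box from the top camera, and nothing has been disturbed. I'll go down to just above the button.

Request:
jog_arm:
  rows:
    - [[0,0,10],[0,0,0]]
    - [[0,0,20],[0,0,0]]
    - [[0,0,30],[0,0,0]]
    - [[0,0,38],[0,0,0]]
    - [[0,0,43],[0,0,0]]
    - [[0,0,45],[0,0,0]]
    - [[0,0,45],[0,0,0]]
    - [[0,0,45],[0,0,0]]
    - [[0,0,45],[0,0,0]]
    - [[0,0,45],[0,0,0]]

```text
time: 2.55
tool_pos: [516.3, -390.7, 86.8]
tcp_rot: [180.0, -0.0, 22.2]
ft_force: [0.6, 0.2, -0.2]
finger_gap: -0.2
grip_force: 0.0
```

Request:
jog_arm:
  rows:
    - [[0,0,1],[0,0,0]]
    - [[0,0,2],[0,0,0]]
    - [[0,0,3],[0,0,0]]
    - [[0,0,4],[0,0,0]]
    - [[0,0,5],[0,0,0]]
    - [[0,0,6],[0,0,0]]
    - [[0,0,7],[0,0,0]]
    - [[0,0,8],[0,0,0]]
    - [[0,0,8],[0,0,0]]
    - [[0,0,8],[0,0,0]]

```text
time: 3.55
tool_pos: [516.0, -390.5, 78.4]
tcp_rot: [-180.0, 0.0, 22.2]
ft_force: [-1.8, -0.0, 1.4]
finger_gap: 0.1
grip_force: 1.1
```

Request:
jog_arm:
  rows:
    - [[0,0,1],[0,0,0]]
    - [[0,0,2],[0,0,0]]
    - [[0,0,3],[0,0,0]]
    - [[0,0,4],[0,0,0]]
    - [[0,0,5],[0,0,0]]
    - [[0,0,5],[0,0,0]]
    - [[0,0,5],[0,0,0]]

```text
time: 4.25
tool_pos: [516.1, -390.6, 74.0]
tcp_rot: [180.0, -0.0, 22.2]
ft_force: [-2.9, 2.3, 8.3]
finger_gap: -0.0
grip_force: 4.2
```

Request:
jog_arm:
  rows:
    - [[0,0,0.5],[0,0,0]]
    - [[0,0,1],[0,0,0]]
    - [[0,0,1],[0,0,0]]
    - [[0,0,1],[0,0,0]]

```text
time: 4.65
tool_pos: [516.2, -390.6, 73.9]
tcp_rot: [180.0, -0.0, 22.2]
ft_force: [-5.8, 5.7, 14.5]
finger_gap: 0.2
grip_force: 7.1
```

Request:
jog_arm:
  rows:
    - [[0,0,-3],[0,0,0]]
    - [[0,0,-8],[0,0,0]]
    - [[0,0,-15],[0,0,0]]
    - [[0,0,-30],[0,0,0]]
    - [[0,0,-50],[0,0,0]]
    - [[0,0,-75],[0,0,0]]
    - [[0,0,-100],[0,0,0]]
    - [[0,0,-120],[0,0,0]]
    - [[0,0,-130],[0,0,0]]
    - [[0,0,-130],[0,0,0]]

```text
time: 5.65
tool_pos: [516.9, -391.3, 204.9]
tcp_rot: [179.8, -0.1, 22.2]
ft_force: [-0.9, -0.5, -0.1]
finger_gap: 0.2
grip_force: 0.0
```

```bash
python3 - <<'E'
from h import *
from bench import r
s=r.sense();print(s["time"],s["tool_pos"],shift(s,[545.3,29,33]))
E
```

```text
5.65 [ 516.85265516 -391.2676702   204.87831154] [ 184.96117845 -378.90076722  170.87975622]
```

The button went fully down (14.5 N, stopped at 73.9 mm) and has been released. Next I'll move across at this height and then descend over the corner.

Request:
jog_arm:
  rows:
    - [[10,-20,0],[0,0,0]]
    - [[27,-55,0],[0,0,0]]
    - [[46,-95,0],[0,0,0]]
    - [[66,-135,0],[0,0,0]]
    - [[85,-175,0],[0,0,0]]
    - [[105,-215,0],[0,0,0]]
    - [[124,-255,0],[0,0,0]]
    - [[144,-295,0],[0,0,0]]
    - [[163,-335,0],[0,0,0]]
    - [[176,-360,0],[0,0,0]]

```text
time: 6.65
tool_pos: [541.7, 12.4, 200.7]
tcp_rot: [-179.9, 0.1, 22.3]
ft_force: [0.4, -0.5, 0.3]
finger_gap: -0.2
grip_force: 0.0
```

Request:
jog_arm:
  rows:
    - [[5,-10,0],[0,0,0]]
    - [[9,-19,5],[0,0,0]]
    - [[9,-19,15],[0,0,0]]
    - [[9,-19,35],[0,0,0]]
    - [[9,-19,60],[0,0,0]]
    - [[9,-19,80],[0,0,0]]
    - [[9,-19,95],[0,0,0]]
    - [[9,-19,100],[0,0,0]]
    - [[9,-19,100],[0,0,0]]
    - [[9,-19,100],[0,0,0]]

```text
time: 7.65
tool_pos: [544.6, 30.0, 103.2]
tcp_rot: [180.0, -0.1, 22.2]
ft_force: [-0.6, 0.2, 0.1]
finger_gap: 0.0
grip_force: 0.0
```

```bash
python3 - <<'E'
from h import *
from bench import r
s=r.sense();print(s["time"],s["tool_pos"],s["tcp_rot"],shift(s,[545.3,29,33]))
E
```

```text
7.65 [544.61252682  29.97970799 103.16116722] [ 1.79966016e+02 -6.56965242e-02  2.21979540e+01] [ 0.18593082  1.12521362 70.16210628]
```

Request:
jog_arm:
  rows:
    - [[0,0.5,8],[0,0,0]]
    - [[0,0.5,20],[0,0,0]]
    - [[0,0.5,34],[0,0,0]]
    - [[0,0.5,46],[0,0,0]]
    - [[0,0.5,56],[0,0,0]]
    - [[0,0.5,63],[0,0,0]]
    - [[0,0.5,67],[0,0,0]]
    - [[0,0.5,69.5],[0,0,0]]
    - [[0,0.5,69.5],[0,0,0]]
    - [[0,0.5,69.5],[0,0,0]]

```text
time: 8.65
tool_pos: [544.6, 29.9, 33.3]
tcp_rot: [180.0, -0.0, 22.2]
ft_force: [-0.8, -0.2, 1.2]
finger_gap: 0.0
grip_force: 0.0
```

Request:
jog_arm:
  rows:
    - [[0,0,0],[0,0,0]]
    - [[0,0,0],[0,0,0]]
    - [[0,0,0],[0,0,0]]
    - [[0,0,0],[0,0,0]]
    - [[0,0,0],[0,0,0]]

```text
time: 9.15
tool_pos: [544.2, 29.9, 32.9]
tcp_rot: [180.0, -0.0, 22.2]
ft_force: [-0.0, -0.3, -0.4]
finger_gap: -0.1
grip_force: 0.0
```

```bash
python3 - <<'E'
from h import *
from bench import r
s=r.sense();print(s["time"],s["tool_pos"],s["ft_force"],shift(s,[545.3,29,33]))
S,_=r.snapshot("side");cv2.imwrite("pics/s3.png",cv2.resize(S[200:340,240:400],None,fx=4,fy=4,interpolation=cv2.INTER_CUBIC))
E
```

```text
9.15 [544.1563178   29.87405251  32.8524597 ] [-0.02431708 -0.28205048 -0.44253443] [ 0.72830827  1.24160144 -0.14743752]
```

View pics/s3.png

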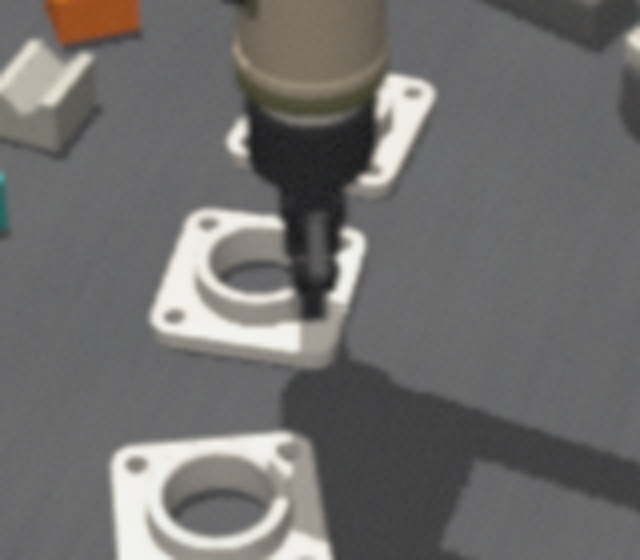

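The fingertips, at about (314,318) in the crop, are over the undrilled corner, clear of the flange and not touching the housing. I'll trim by about 1 mm and hold for more than two seconds.

Request:
jog_arm:
  rows:
    - [[0.7,1,0],[0,0,0]]
    - [[0.7,1,0],[0,0,0]]
    - [[0.7,1,0],[0,0,0]]
    - [[0.7,1,0],[0,0,0]]
    - [[0.7,1,0],[0,0,0]]
    - [[0.7,1,0],[0,0,0]]
    - [[0.7,1,0],[0,0,0]]
    - [[0.7,1,0],[0,0,0]]
    - [[0.7,1,0],[0,0,0]]
    - [[0.7,1,0],[0,0,0]]

```text
time: 10.2
tool_pos: [545.2, 29.2, 32.8]
tcp_rot: [-180.0, -0.0, 22.2]
ft_force: [0.3, 0.9, 0.8]
finger_gap: 0.0
grip_force: 0.0
```

Request:
jog_arm:
  rows:
    - [[0,0,0],[0,0,0]]
    - [[0,0,0],[0,0,0]]
    - [[0,0,0],[0,0,0]]
    - [[0,0,0],[0,0,0]]
    - [[0,0,0],[0,0,0]]
    - [[0,0,0],[0,0,0]]
    - [[0,0,0],[0,0,0]]
    - [[0,0,0],[0,0,0]]
    - [[0,0,0],[0,0,0]]
    - [[0,0,0],[0,0,0]]

```text
time: 11.2
tool_pos: [545.2, 29.2, 32.8]
tcp_rot: [180.0, 0.0, 22.2]
ft_force: [0.2, 0.7, -0.8]
finger_gap: 0.0
grip_force: 0.0
```

Request:
jog_arm:
  rows:
    - [[0,0,0],[0,0,0]]
    - [[0,0,0],[0,0,0]]
    - [[0,0,0],[0,0,0]]
    - [[0,0,0],[0,0,0]]
    - [[0,0,0],[0,0,0]]
    - [[0,0,0],[0,0,0]]
    - [[0,0,0],[0,0,0]]
    - [[0,0,0],[0,0,0]]
    - [[0,0,0],[0,0,0]]
    - [[0,0,0],[0,0,0]]

```text
time: 12.2
tool_pos: [545.2, 29.2, 32.8]
tcp_rot: [180.0, -0.0, 22.2]
ft_force: [-1.3, -0.5, 0.0]
finger_gap: -0.0
grip_force: 0.0
```

Request:
jog_arm:
  rows:
    - [[0,0,0],[0,0,0]]
    - [[0,0,0],[0,0,0]]
    - [[0,0,0],[0,0,0]]
    - [[0,0,0],[0,0,0]]
    - [[0,0,0],[0,0,0]]
    - [[0,0,0],[0,0,0]]

```text
time: 12.8
tool_pos: [545.2, 29.2, 32.8]
tcp_rot: [-180.0, -0.0, 22.2]
ft_force: [-0.8, 1.1, 0.8]
finger_gap: -0.1
grip_force: 0.0
```

```bash
python3 -c "
from bench import r
s=r.sense();print(s['time'],s['tool_pos'],s['ft_force']);print(r.hand_in())"
```

```text
12.8 [545.17328692  29.21296842  32.81176848] [-0.770713    1.05536567  0.80125643]
the job is handed in; nothing more can be done
None
```

I pressed the middle-sized box's mushroom button fully down and released it, then held the fingertips about 20 mm above the middle housing's undrilled corner for over 2 s, and handed in at 12.8 s still pointing; no verdict was returned.

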